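Clip the sample carrier shut and lift it level out of its spill tray

TASK

The lid of the sample carrier is down but its clip stands open: push the hinged clip in until it snaps onto the ledge of the box. Then take the carrier by its handle, lift it straight out of the spill tray without tipping it, and finish while still holding it steady and level about 10 cm above the tray, so that the tray can be wiped. Do not disturb the bottle, the tumbler or the dishes.

Things in the scene. Friction and masses are not known exactly. Their poses are not given: they have to be found in the camera images.
- carrier_middle (a point): Middle of the sample carrier: loose clear box 140 x 200 mm (x by y), 111 mm tall with its white lid (148 x 208 mm; its raised middle is 3 mm higher), 0.74 to 0.94 kg. Point at the centre, 56.5 mm above the underside. x points to the side with the clip, y along the handle, z up. The lid is hinged on the -x side and bears the handle: only the clip keeps box and lid together when lifted.
- handle (a point): Centre of the carrier's handle bar, 86.5 mm above carrier_middle: a grey bar along the carrier's y, 116 mm long, 16 mm wide (x), 14 mm high, fixed to the lid by two 14 mm posts at its ends (88 mm free between them). 22 mm of air between bar and lid. To be grasped across its 16 mm width.
- clip_hinge (a point): Middle of the clip's hinge pin, which runs along the carrier's y at the lid's edge: 77 mm along x from the carrier's centre, 104 mm above the carrier's underside.
- clip_plate (a point): Centre of the clip's outer face, where to push: 32 mm below the pin and 10 mm outside it when shut (87 mm along the carrier's x from its centre, 72 mm above its underside). Grey plate 46 mm wide (y), 4 mm thick, down to 44 mm below the pin, then a 30 mm wide thumb tab to 56 mm. Open, it sticks out from the carrier's +x side. A tooth inside its lower end snaps under the ledge on the box.
- clip (a joint): Angle of the clip, rad: 0 = straight down, home on the ledge (under about 0.06 when snapped); starts open, out by 0.6 to 1.1. Lightly sprung outwards: pushed only part of the way (0.12 or more left) it swings out again. Under 1 N swings it in, about 2 to 3 N on the plate snaps it over the last 4 mm; a push of more than about 5 N slides the carrier on its rubber sole.
- lid (a joint): Angle of the lid, rad: 0 = shut (as at the start); grows if the clip is not home when the handle is lifted.
- carrier: The same carrier, given at the centre of its underside; same axes. It stands in the tray, its sides about in line with the tray's.
- tray: Shallow steel spill tray, 200 x 260 mm (x by y) and 22 mm high, walls and floor 3 mm thick, fixed on the bench, about in line with the carrier. Origin at the centre of its underside.
- bottle: Glass bottle with a blue cap, 86 mm in diameter, 190 mm tall, standing upright beside the tray. Origin at the centre of its underside.
- tumbler: Red plastic tumbler, 80 mm across the rim, 105 mm tall, upright beside the tray. Origin at the centre of its underside.
- dishes: Stack of three Petri dishes, 90 mm in diameter, 48 mm tall, beside the tray. Origin at the centre of the underside.

How it is judged:
On the way, in this order (a step that is already met when the one before it is completed fails the run):
1. the clip is snapped onto the ledge while the carrier stands in the tray (value of joint clip below 0.1 rad and value of joint lid below 0.03 rad and contact force between carrier and tray above 1 N and height (world z) of carrier below 0.015 m), for 0.2 s.
2. the carrier is lifted clear of the tray, level, with the clip home (value of joint clip below 0.1 rad and height (world z) of carrier above 0.05 m and angle between carrier_middle's own z axis and vertical below 0.12 rad and contact force between carrier and tray below 0.1 N), for 0.3 s.
At the end, for the whole second after the job is handed in: Clip home (below 0.1 rad), lid shut (below 0.03 rad); the carrier hangs from the gripper by its handle (grasp point within 50 mm of the bar's middle), underside 70 to 150 mm above the bench, off the tray, level within 0.1 rad, still (under 20 mm/s and 0.08 rad/s) (value of joint clip below 0.1 rad and value of joint lid below 0.03 rad and height (world z) of carrier between 0.07 and 0.15 m and angle between carrier_middle's own z axis and vertical below 0.1 rad and linear speed of carrier below 0.02 m/s and angular speed of carrier below 0.08 rad/s and contact force between carrier and tray below 0.1 N and contact force between the fingers and carrier above 2 N and distance between the grasp point and handle below 0.05 m); the arm keeps its last pose, push and grip.
It fails at once if the carrier is tipped by more than 0.3 rad (angle between carrier_middle's own z axis and vertical above 0.3 rad).
It fails at once if the bottle, the tumbler or the dishes are pushed more than 30 mm (distance of any of bottle, tumbler, dishes from where it was at the start of the episode above 0.03 m).
It fails at once if the bottle or the tumbler is knocked over (angle between any of bottle, tumbler's own z axis and vertical above 0.5 rad).
It also fails if it takes over 51 s, if anything falls off the work surface, if the arm or the gripper's body presses on something with over 40 N, if the wrist force passes 120 N, or if a joint passes its speed limit or range.

ROBOT

A 7-joint arm with a two-finger parallel gripper is mounted at the origin on the work surface. World frame = base frame: x ahead of the robot, y to its left, z up, the work surface at z = 0. Lengths are in m, angles in rad, forces in N, time in s.
With the tool pointing down it reaches from about 0.425 to 0.925 m from the base axis. Payload 6.8 kg.
Tool frame: the origin (TCP) lies at the very end of the fingers, on their centre line; the grasp point (between the pads) lies 19 mm behind it; z points along the fingers, y is the line along which they close (so a half turn about z gives the same grasp; the last joint's range is limited). The gripper opens to 85 mm and grips with 20 to 120 N. Pads are 22 mm wide; open, the fingers measure 114 mm over their backs; the gripper's body (76 mm by 85 mm) begins 54 mm behind the grasp point. The pads swing forward as they close: fully open they stand 13 mm farther back than shut.
Start: joints at [-1.306, 0.477, 0.022, 1.555, -0.011, 1.109, -0.083], TCP at [0.246, 0.629, 0.231] pointing down, gripper open.
Joint ranges: [-2.96, 2.96], [-0.34, 2.1], [-1.41, 1.46], [0.24, 2.44], [-1.37, 4.51], [0.17, 1.92], [-2.96, 2.96]. Speed limits (rad/s): [2.39, 2.39, 3.14, 3.14, 3.14, 3.14, 3.14].

INTERFACE

Orientations are given as a unit quaternion [w, x, y, z].
In Python, from station import readout, viewer, bot gives the robot as it stands. The module is installed in compiled form; this text tells all that it offers.
- The arm moves only by the shell command python3 -m handwheel 'ROWS' [FORCE]. ROWS is JSON, a list of rows, each a list of 3 entries, a list of its own where there are three numbers: the shift along the tool's x, y, z in mm, then the turn, a rotation vector about the tool's x, y, z in degrees, then the gripper command: -1 is fully open, 1 is shut, values between are in proportion. In form: [[[x, y, z], [ax, ay, az], grip], ...]. A call has 1 to 20 rows; each row is the pose to reach, as a shift and turn from the pose commanded when the call began, along the tool's axes at that moment; what a row does not reach only later rows make up. A row lasts 1/12 s, in which the tool goes at most 41.7 mm and 7.16 degrees, less where a joint would pass 70% of its speed; a pose out of reach is approached as far as the arm can. A call with a gripper value outside its range is refused whole. The fingers move at their own pace and stop on an object; FORCE is the grip in N (left out, the last holds). Time passes only in rows, so rows that repeat a pose let the fingers close. It gives the time, the measured TCP pose, the force and the opening at its end, in the units of the state.
- readout.get_obs(): the state, without advancing time (a new reading comes with each control period).
- viewer.read_camera(name): name is "scene" or "side" or "wrist"; returns a dict with "frame" (384x512x3 uint8, red, green, blue), "fx", "fy", "cx", "cy" (pixels), "dist" ([k1, k2, p1, p2, k3] as OpenCV has them; the pictures are not rectified), "rvec" (rotation vector, rad) and "tvec" (3), from world to camera coordinates, as OpenCV has them; the wrist camera has in their place "tool_from_camera" (4x4, takes a point from camera to tool coordinates, whose origin is the TCP and whose axes are the flange's). Camera axes: x right, y down, z forward; pixel columns grow to the right and rows downward; lengths in m; the calibration is good to about 2 mm. A picture is of the moment at which its call begins: read the wrist's pose just before it. There is no depth.
- bot.hand_in(): hands the job in, once; it reports no verdict.
Trained networks look in a picture, given as the dict that the camera call returned (one of the last four; its "shot" number tells which), for a name from the list of things; names that differ only in an ending like _2 or _b are one class to them, and where a whole thing is asked for, a point or a joint stands for the part that bears it (a point fixed in the world has none). Each returns a list of dicts, best first, with "score" (0 to 1); they miss things now and then, are a little off and sometimes report something else, mostly with a low value. They report only what shows in the picture. A call takes as long as a camera call.
- viewer.search_frame(picture, target): "rect" ([centre column, centre row, width, height] in pixels, round what is visible of it).
- viewer.outline_of(picture, target): "mask" (384x512 bool, what is visible of it) and "rect" ([centre column, centre row, width, height] in pixels, round what is visible of it).
The state is a dict: "t": time; "q": joint angles; "joint_vel": joint speeds; "joint_torque": joint torques, N m; "eef_pos": TCP position; "tool_rot": TCP orientation; "contact_force": force on the tool from outside, world axes, zero at the start; "torque": the same for the moment, N m; "gripper_width": opening from 0.0 (shut) to 1.0 (fully open).
Only numpy, scipy, OpenCV 4.12 (cv2) and the standard library are available. Lean on these libraries where they do the work, as an engineer would, in place of code of your own. Each camera call takes 0.05 s, during which the arm holds its last target. There are 200 camera calls.

## Working session

There is one attempt and no reset: what is moved stays moved. The work goes in short steps, Python scripts to look and compute and a shell command to move; the robot and the scene stay as the last step left them, time stands still between calls to the robot, and variables do not carry over. Pictures are saved under pics/ and viewed, on a budget of 10 in all, crops included, one or two more only if the job needs it, and the job is handed in when it is done.

```bash
mkdir -p pics; cat > h.py <<'E'
import numpy as np, cv2
from station import readout, viewer, bot
def cam(p):
    K=np.array([[p['fx'],0,p['cx']],[0,p['fy'],p['cy']],[0,0,1.]]); return K,np.array(p['dist'],float)
def ext(p, obs=None):
    if 'rvec' in p: return cv2.Rodrigues(np.array(p['rvec'],float))[0], np.array(p['tvec'],float).reshape(3)
    w,x,y,z=obs['tool_rot']
    from scipy.spatial.transform import Rotation as R
    T=np.eye(4);T[:3,:3]=R.from_quat([x,y,z,w]).as_matrix();T[:3,3]=obs['eef_pos']
    M=np.linalg.inv(T@np.array(p['tool_from_camera'])); return M[:3,:3],M[:3,3]
def proj(p,X,obs=None):
    K,d=cam(p);R,t=ext(p,obs)
    return cv2.projectPoints(np.atleast_2d(np.array(X,float)),cv2.Rodrigues(R)[0],t,K,d)[0].reshape(-1,2)
def ray(p,uv,obs=None):
    K,d=cam(p);R,t=ext(p,obs)
    n=cv2.undistortPoints(np.array([[uv]],float),K,d).reshape(2)
    return -R.T@t, R.T@np.array([n[0],n[1],1.])
def atz(p,uv,z,obs=None):
    o,v=ray(p,uv,obs); return o+v*(z-o[2])/v[2]
def tri(rs):
    A=np.zeros((3,3));b=np.zeros(3)
    for o,v in rs:
        v=v/np.linalg.norm(v);P=np.eye(3)-np.outer(v,v);A+=P;b+=P@o
    return np.linalg.solve(A,b)
def save(p,n): cv2.imwrite('pics/'+n+'.png',p['frame'][:,:,::-1])
E
python3 - <<'E'
from h import *
o=readout.get_obs(); print({k:np.round(v,3).tolist() for k,v in o.items()})
ims=[]; R={}
for c in ['scene','side']:
    p=viewer.read_camera(c); ims.append(p['frame']);print(c,-ext(p)[0].T@ext(p)[1])
    for n in ['carrier','handle','clip_plate','clip_hinge','carrier_middle','clip','tray','bottle','tumbler','dishes']:
        r=viewer.search_frame(p,n)[:2]
        print(c,n,[(np.round(a['rect']).tolist(),round(a['score'],2)) for a in r])
        if r: R.setdefault(n,[]).append(ray(p,r[0]['rect'][:2]))
for n in R:
    if len(R[n])==2: print(n,tri(R[n]).round(3))
im=np.hstack(ims); cv2.imwrite('pics/a.png',cv2.resize(im,(800,300),interpolation=cv2.INTER_AREA)[:,:,::-1])
cv2.imwrite('pics/scene.png',ims[0][:,:,::-1]);cv2.imwrite('pics/side.png',ims[1][:,:,::-1])
E
```

```text
{'t': 0.0, 'q': [-1.306, 0.478, 0.022, 1.556, -0.012, 1.109, -0.083], 'joint_vel': [-0.001, -0.002, 0.001, 0.0, 0.001, -0.0, -0.0], 'joint_torque': [0.0, -59.645, 1.608, -28.119, 0.012, 0.009, 0.0], 'eef_pos': [0.246, 0.628, 0.23], 'tool_rot': [-0.0, 0.185, 0.983, -0.001], 'contact_force': [-0.345, -0.017, 0.132], 'torque': [-0.017, 0.017, 0.05], 'gripper_width': 1.001}
scene [1.11231678 0.1550698  0.9818874 ]
scene carrier [([274.0, 204.0, 81.0, 73.0], 0.68), ([356.0, 220.0, 35.0, 47.0], 0.56)]
scene handle [([270.0, 198.0, 80.0, 66.0], 0.8)]
scene clip_plate [([260.0, 225.0, 18.0, 23.0], 0.74)]
scene clip_hinge [([260.0, 220.0, 16.0, 21.0], 0.59)]
scene carrier_middle [([270.0, 203.0, 80.0, 73.0], 0.65)]
scene clip [([259.0, 222.0, 16.0, 24.0], 0.65)]
scene tray [([272.0, 223.0, 96.0, 54.0], 0.8), ([188.0, 205.0, 29.0, 27.0], 0.69)]
scene bottle [([356.0, 220.0, 36.0, 48.0], 0.85), ([270.0, 200.0, 79.0, 67.0], 0.27)]
scene tumbler [([202.0, 164.0, 23.0, 35.0], 0.67), ([272.0, 204.0, 80.0, 74.0], 0.51)]
scene dishes [([188.0, 204.0, 31.0, 30.0], 0.66)]
side [ 0.45537674 -0.94327356  0.69376603]
side carrier [([252.0, 196.0, 70.0, 72.0], 0.69)]
side handle [([248.0, 186.0, 72.0, 41.0], 0.68)]
side clip_plate [([280.0, 187.0, 22.0, 15.0], 0.68)]
side clip_hinge [([276.0, 186.0, 20.0, 10.0], 0.49)]
side carrier_middle [([251.0, 196.0, 75.0, 70.0], 0.55)]
side clip [([278.0, 187.0, 15.0, 14.0], 0.68)]
side tray [([238.0, 213.0, 71.0, 47.0], 0.59)]
side bottle [([244.0, 143.0, 23.0, 42.0], 0.81)]
side tumbler [([212.0, 248.0, 37.0, 46.0], 0.82)]
side dishes [([266.0, 259.0, 36.0, 37.0], 0.59)]
carrier [0.518 0.09  0.058]
handle [0.513 0.078 0.096]
clip_plate [0.609 0.07  0.093]
clip_hinge [0.598 0.064 0.1  ]
carrier_middle [0.516 0.077 0.061]
clip [0.603 0.066 0.097]
tray [ 0.499  0.099 -0.036]
bottle [0.522 0.345 0.111]
tumbler [ 0.408 -0.177  0.062]
dishes [ 0.549 -0.184  0.024]
```

View pics/scene.png

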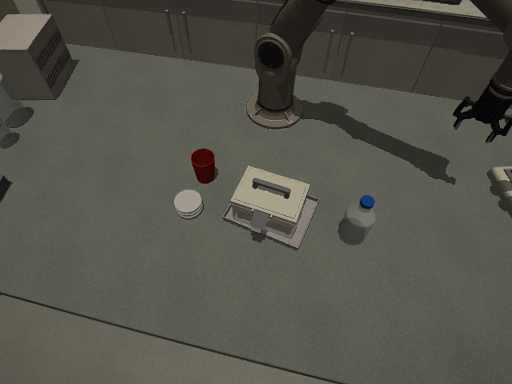

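View pics/side.png

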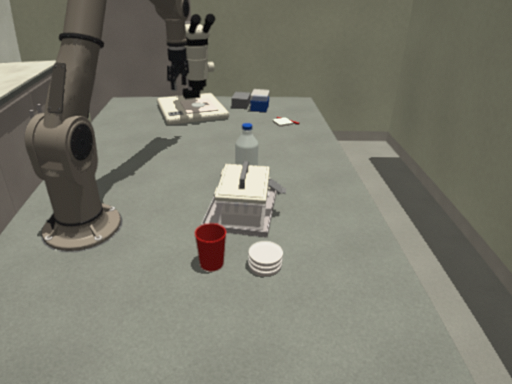

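The carrier (about 270,203 in scene, 252,196 in side) stands between the bottle (+y) and the tumbler and dishes (-y). Its clip is open on the far side (about 260,223), and the carrier is yawed slightly. I'll move the wrist camera over it.

```bash
python3 -m handwheel '[[[0,0,-60],[0,0,0],1],[[0,0,-120],[0,0,0],1],[[-436,-418,-190],[0,0,82],1],[[-436,-418,-190],[0,0,82],1],[[-436,-418,-190],[0,0,82],1],[[-436,-418,-190],[0,0,82],1],[[-436,-418,-190],[0,0,82],1],[[-436,-418,-190],[0,0,82],1],[[-436,-418,-190],[0,0,82],1],[[-436,-418,-190],[0,0,82],1],[[-436,-418,-190],[0,0,82],1],[[-436,-418,-190],[0,0,82],1],[[-436,-418,-190],[0,0,82],1],[[-436,-418,-190],[0,0,82],1],[[-436,-418,-190],[0,0,82],1],[[-436,-418,-190],[0,0,82],1],[[-436,-418,-190],[0,0,82],1],[[-436,-418,-190],[0,0,82],1],[[-436,-418,-190],[0,0,82],1],[[-436,-418,-190],[0,0,82],1]]'
python3 - <<'E'
from h import *
o=readout.get_obs(); p=viewer.read_camera('wrist'); save(p,'w1'); print(o['q'],o['eef_pos'],o['tool_rot'])
for n in ['carrier','handle','clip_plate','clip_hinge','tray']:
    print(n,[(np.round(a['rect']).tolist(),round(a['score'],2)) for a in viewer.search_frame(p,n)[:2]])
E
```

```text
t: 2.77
eef_pos: [0.4993, 0.0813, 0.4211]
tool_rot: [-0.0, 0.784, 0.62, 0.0]
contact_force: [-0.3, 0.6, -0.5]
gripper_width: -0.001
[-0.82342599  0.04810293  0.57315333  1.70254245 -0.02706251  1.39894707
 -0.47880243] [0.49933228 0.08128819 0.42112742] [-3.20302959e-04  7.84393225e-01  6.20263788e-01  6.76123391e-08]
carrier [([268.0, 149.0, 140.0, 136.0], 0.74)]
handle [([270.0, 151.0, 139.0, 144.0], 0.65)]
clip_plate [([322.0, 147.0, 36.0, 37.0], 0.79)]
clip_hinge [([320.0, 148.0, 37.0, 29.0], 0.88)]
tray [([251.0, 134.0, 118.0, 146.0], 0.98)]
```

View pics/w1.png

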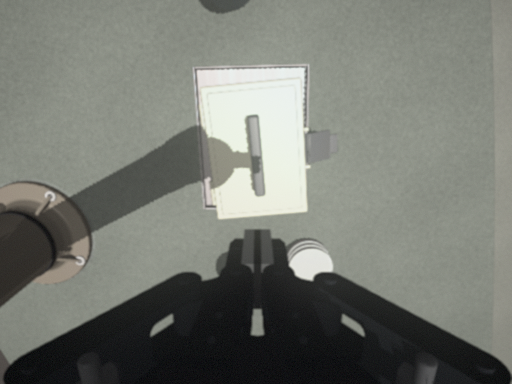

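The lid fills about (202..308, 79..218). The handle runs (252,116) to (260,195) and the clip is at (320,147). I'll rectify this onto the lid plane to measure it properly.

```bash
python3 - <<'E'
from h import *
o=readout.get_obs(); p=viewer.read_camera('wrist')
def warp(z,x0,x1,y0,y1,s=0.5):
    xs=np.arange(x0,x1,s/1000);ys=np.arange(y0,y1,s/1000)
    X,Y=np.meshgrid(xs,ys); P=proj(p,np.c_[X.ravel(),Y.ravel(),0*X.ravel()+z],o).reshape(X.shape+(2,)).astype(np.float32)
    return cv2.remap(p['frame'],P[...,0],P[...,1],cv2.INTER_LINEAR)
a=warp(.114,.40,.70,-.06,.24); b=warp(.153,.46,.56,-.03,.19)
im=np.zeros((600,800,3),np.uint8); im[:]=0; im[:600,:600]=a; im[:440,600:800]=b
cv2.imwrite('pics/w2.png',im[:,:,::-1]); np.save('w2.npy',im)
E
```

```text
Traceback (most recent call last):
ValueError: could not broadcast input array from shape (440,201,3) into shape (440,200,3)
```

```bash
python3 - <<'E'
from h import *
o=readout.get_obs(); p=viewer.read_camera('wrist')
def warp(z,x0,nx,y0,ny,s=0.0005):
    X,Y=np.meshgrid(x0+s*np.arange(nx),y0+s*np.arange(ny)); P=proj(p,np.c_[X.ravel(),Y.ravel(),0*X.ravel()+z],o).reshape(X.shape+(2,)).astype(np.float32)
    return cv2.remap(p['frame'],P[...,0],P[...,1],cv2.INTER_LINEAR)
a=warp(.114,.40,600,-.06,600); b=warp(.153,.46,200,-.03,440)
im=np.zeros((600,800,3),np.uint8); im[:600,:600]=a; im[:440,600:800]=b
cv2.imwrite('pics/w2.png',im[:,:,::-1])
E
```

```text
(no output)
```

View pics/w2.png

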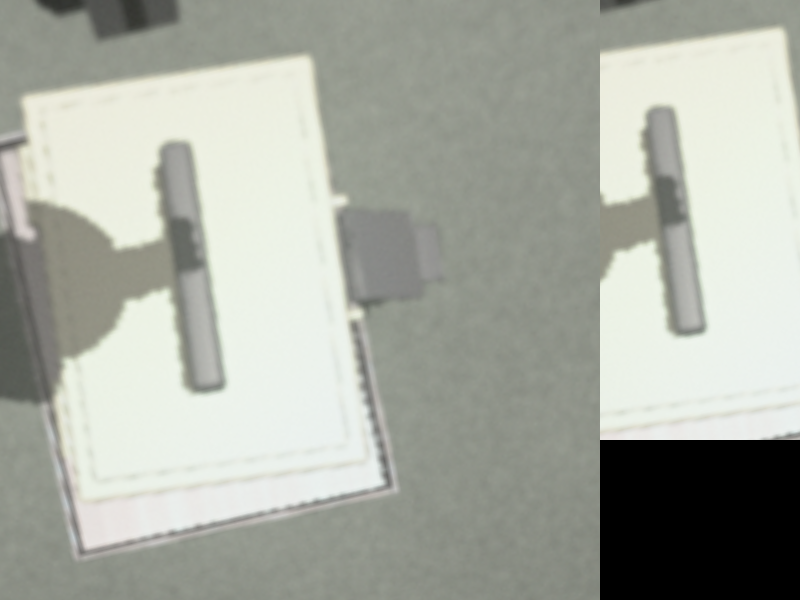

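Lid corners are at (22,97), (312,56), (370,462) and (82,500). That makes it 146 x 205 mm, matching the given size. The centre is about (0.498, 0.0795) with yaw about -8.2°, and the handle agrees at (0.4975, 0.0797). Next is the clip angle, from the tab end at (441,252) and the plate end at (418,254).

```bash
python3 - <<'E'
from h import *
o=readout.get_obs(); p=viewer.read_camera('wrist')
c=np.array([.498,.0795]);a=np.radians(-8.2);u=np.array([np.cos(a),np.sin(a)])
for th in [.6,.7,.8,.9,1.,1.1]:
    r=[]
    for L in (44,56):
        x=77+10*np.cos(th)+L*np.sin(th); z=107+10*np.sin(th)-L*np.cos(th)
        X=np.r_[c+u*x/1000,z/1000]; w=atz(p,proj(p,X,o)[0],.114,o); r+=[((w[0]-.4)/.0005).round(),((w[1]+.06)/.0005).round(),round(x),round(z)]
    print(th,r)
from scipy.spatial.transform import Rotation as R
w,x,y,z=o['tool_rot'];T=R.from_quat([x,y,z,w]).as_matrix();print(T.round(3),o['eef_pos'])
ty=np.degrees(np.arctan2(T[1,1],T[0,1]));print('tool y yaw',ty)
for d in (160,): print('shift tool mm', T.T@(np.r_[c+u*d/1000,.2]-o['eef_pos'])*1000)
E
```

```text
0.6 [np.float64(400.0), np.float64(261.0), 110, 76, np.float64(409.0), np.float64(263.0), 117, 66]
0.7 [np.float64(406.0), np.float64(260.0), 113, 80, np.float64(417.0), np.float64(261.0), 121, 71]
0.8 [np.float64(413.0), np.float64(258.0), 116, 84, np.float64(425.0), np.float64(258.0), 124, 75]
0.9 [np.float64(418.0), np.float64(256.0), 118, 87, np.float64(432.0), np.float64(256.0), 127, 80]
1.0 [np.float64(423.0), np.float64(254.0), 119, 92, np.float64(439.0), np.float64(253.0), 130, 85]
1.1 [np.float64(427.0), np.float64(252.0), 121, 96, np.float64(445.0), np.float64(251.0), 131, 91]
[[ 0.23   0.973 -0.   ]
 [ 0.973 -0.23   0.   ]
 [-0.    -0.    -1.   ]] [0.49948602 0.08108531 0.42122696]
tool y yaw -13.301865582489773
shift tool mm [ 12.34711853 158.31620313 221.20421707]
```

Clip opening is about 0.95 rad, with the tab end 128–130 mm out at z ≈ 0.083. I'll align the yaw and come down outside the clip.

```bash
python3 -m handwheel '[[[12,158,50],[0,0,-5.1],1],[[12,158,100],[0,0,-5.1],1],[[12,158,150],[0,0,-5.1],1],[[12,158,200],[0,0,-5.1],1],[[12,158,240],[0,0,-5.1],1],[[12,158,280],[0,0,-5.1],1],[[12,158,310],[0,0,-5.1],1],[[12,158,326],[0,0,-5.1],1],[[12,158,326],[0,0,-5.1],1],[[12,158,326],[0,0,-5.1],1],[[12,158,326],[0,0,-5.1],1],[[12,158,326],[0,0,-5.1],1]]'
python3 - <<'E'
from h import *
o=readout.get_obs(); print(o['contact_force'])
for c in ('side','scene'):
    p=viewer.read_camera(c)
    f=p['frame']; 
    if c=='side': a=cv2.resize(f[140:240,200:300],(400,400),interpolation=cv2.INTER_CUBIC)
    else: b=cv2.resize(f[160:260,210:310],(400,400),interpolation=cv2.INTER_CUBIC)
cv2.imwrite('pics/c1.png',np.hstack([a,b])[:,:,::-1])
E
```

```text
t: 4.22
eef_pos: [0.6565, 0.0556, 0.0961]
tool_rot: [0.0, 0.756, 0.654, -0.0]
contact_force: [-0.1, -0.1, 1.6]
gripper_width: 0.001
[-0.09075544 -0.05238079  1.55534251]
```

View pics/c1.png

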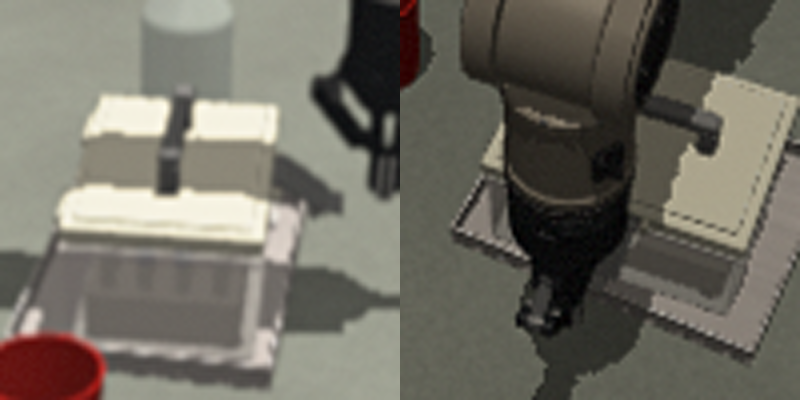

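The shut fingers are hanging outside the open clip, clear of it. Pushing inward, and down as the plate swings in.

```bash
python3 -m handwheel '[[[0,-10,0],[0,0,0],1],[[0,-20,0],[0,0,0],1],[[0,-26,1],[0,0,0],1],[[0,-30,3],[0,0,0],1],[[0,-34,7],[0,0,0],1],[[0,-38,12],[0,0,0],1],[[0,-42,17],[0,0,0],1],[[0,-46,22],[0,0,0],1],[[0,-46,22],[0,0,0],1],[[0,-46,22],[0,0,0],1]]'
python3 -m handwheel '[[[0,-2,0],[0,0,0],1],[[0,-4,0],[0,0,0],1],[[0,-4,0],[0,0,0],1],[[0,-4,0],[0,0,0],1]]'
```

```text
t: 5.15
eef_pos: [0.6101, 0.0623, 0.0727]
tool_rot: [-0.0, 0.756, 0.654, -0.001]
contact_force: [1.2, 0.2, 0.2]
gripper_width: -0.002
t: 5.48
eef_pos: [0.6067, 0.0629, 0.0735]
tool_rot: [0.0, 0.756, 0.654, 0.0]
contact_force: [0.4, -0.2, 0.5]
gripper_width: -0.003
```

```bash
python3 -m handwheel '[[[0,-1,0],[0,0,0],1],[[0,-2,0],[0,0,0],1],[[0,-2,0],[0,0,0],1],[[0,-2,0],[0,0,0],1]]'
python3 -m handwheel '[[[0,-1,0],[0,0,0],1],[[0,-2,0],[0,0,0],1],[[0,-2,0],[0,0,0],1],[[0,-2,0],[0,0,0],1]]'
python3 -m handwheel '[[[0,-1,0],[0,0,0],1],[[0,-2,0],[0,0,0],1],[[0,-2,0],[0,0,0],1],[[0,-2,0],[0,0,0],1]]'
```

```text
t: 5.82
eef_pos: [0.6047, 0.0632, 0.0734]
tool_rot: [0.0, 0.756, 0.654, 0.0]
contact_force: [1.0, 0.2, -0.8]
gripper_width: -0.001
t: 6.15
eef_pos: [0.6026, 0.0635, 0.0733]
tool_rot: [-0.0, 0.756, 0.654, -0.0]
contact_force: [0.8, -0.4, -0.8]
gripper_width: -0.001
t: 6.48
eef_pos: [0.6009, 0.0637, 0.0734]
tool_rot: [0.0, 0.756, 0.654, 0.0]
contact_force: [1.7, -0.6, -0.9]
gripper_width: 0.002
```

```bash
python3 -m handwheel '[[[0,-1,0],[0,0,0],1],[[0,-2,0],[0,0,0],1],[[0,-2,0],[0,0,0],1],[[0,-2,0],[0,0,0],1]]'
python3 -m handwheel '[[[0,-1,0],[0,0,0],1],[[0,-2,0],[0,0,0],1],[[0,-2,0],[0,0,0],1],[[0,-2,0],[0,0,0],1]]'
python3 -m handwheel '[[[0,-1,0],[0,0,0],1],[[0,-1,0],[0,0,0],1],[[0,-1,0],[0,0,0],1]]'
```

```text
t: 6.82
eef_pos: [0.6004, 0.0638, 0.074]
tool_rot: [0.001, 0.756, 0.654, 0.001]
contact_force: [4.5, -0.3, -1.9]
gripper_width: 0.001
t: 7.15
eef_pos: [0.5978, 0.0642, 0.0738]
tool_rot: [0.001, 0.756, 0.654, 0.001]
contact_force: [2.7, -1.5, -2.6]
gripper_width: -0.003
t: 7.4
eef_pos: [0.5969, 0.0643, 0.0738]
tool_rot: [0.001, 0.756, 0.654, 0.001]
contact_force: [5.1, -1.2, -0.6]
gripper_width: 0.001
```

The force peaked at 4.5 N, dropped, then rose to 5.1 N, which looks like a snap followed by a stop. I'll back off and check from above.

```bash
python3 -m handwheel '[[[0,15,0],[0,0,0],1],[[0,35,0],[0,0,0],1],[[0,55,-10],[0,0,0],1],[[0,55,-50],[0,0,0],1],[[0,55,-90],[0,0,0],1],[[0,40,-130],[0,0,0],-1],[[0,0,-170],[0,0,0],-1],[[0,-40,-200],[0,0,0],-1],[[0,-80,-200],[0,0,0],-1],[[0,-100,-200],[0,0,0],-1],[[0,-100,-200],[0,0,0],-1],[[0,-100,-200],[0,0,0],-1],[[0,-100,-200],[0,0,0],-1]]'
python3 - <<'E'
from h import *
o=readout.get_obs(); p=viewer.read_camera('wrist')
def warp(z,x0,nx,y0,ny,s=0.0005):
    X,Y=np.meshgrid(x0+s*np.arange(nx),y0+s*np.arange(ny)); P=proj(p,np.c_[X.ravel(),Y.ravel(),0*X.ravel()+z],o).reshape(X.shape+(2,)).astype(np.float32)
    return cv2.remap(p['frame'],P[...,0],P[...,1],cv2.INTER_LINEAR)
a=warp(.114,.40,500,-.06,600); b=warp(.153,.46,180,-.03,440)
im=np.zeros((600,800,3),np.uint8); im[:,:500]=a; im[:440,500:680]=b
s=viewer.read_camera('side')['frame'][150:240,225:300]; im[440:,500:800]=cv2.resize(s,(300,360),interpolation=cv2.INTER_CUBIC)[100:260]
cv2.imwrite('pics/w3.png',im[:,:,::-1]); print(o['eef_pos'])
E
```

```text
t: 8.48
eef_pos: [0.4964, 0.0792, 0.2733]
tool_rot: [-0.0, 0.756, 0.655, -0.0]
contact_force: [0.7, -0.3, -0.1]
gripper_width: 1.005
[0.4963569  0.07915476 0.27332672]
```

View pics/w3.png

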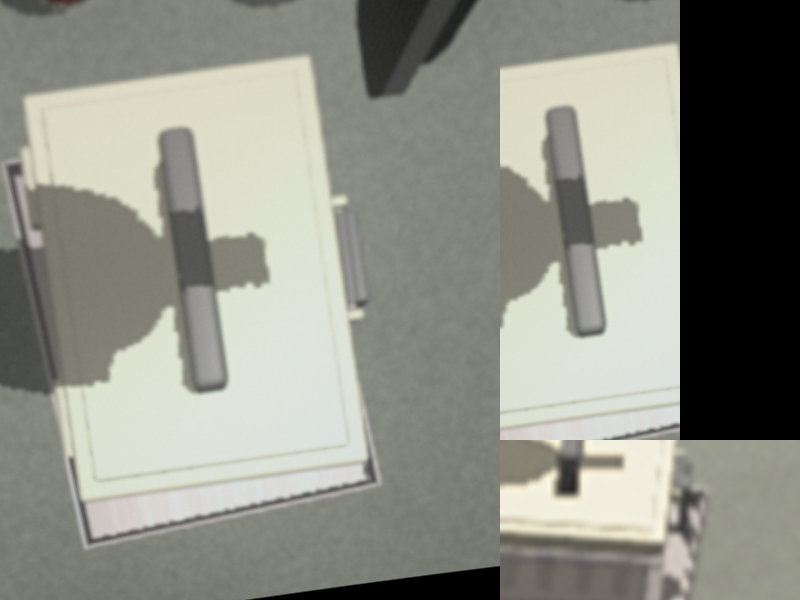

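Clip is shut: it now sits flat at the lid edge (350,255), it has stayed there after release, and the carrier hasn't moved. Handle ends are (561,107) and (590,333), so its centre is (0.4977, 0.080). Now descending to grasp it.

```bash
python3 -m handwheel '[[[1,1,40],[0,0,0],-1],[[1,1,75],[0,0,0],-1],[[1,1,105],[0,0,0],-1],[[1,1,125],[0,0,0],-1],[[1,1,138],[0,0,0],-1],[[1,1,145],[0,0,0],-1],[[1,1,145],[0,0,0],-1],[[1,1,145],[0,0,0],-1]]'
python3 -m handwheel '[[[0,0,0],[0,0,0],0],[[0,0,0],[0,0,0],0.4],[[0,0,0],[0,0,0],1],[[0,0,0],[0,0,0],1],[[0,0,0],[0,0,0],1],[[0,0,0],[0,0,0],1],[[0,0,0],[0,0,0],1],[[0,0,0],[0,0,0],1],[[0,0,0],[0,0,0],1],[[0,0,0],[0,0,0],1]]' 70
```

```text
t: 9.25
eef_pos: [0.4985, 0.0793, 0.1282]
tool_rot: [0.0, 0.756, 0.654, -0.0]
contact_force: [-0.5, 0.5, 1.0]
gripper_width: 1.0
t: 10.08
eef_pos: [0.4978, 0.0799, 0.1288]
tool_rot: [-0.0, 0.756, 0.654, 0.0]
contact_force: [-2.5, -0.5, 5.7]
gripper_width: 0.171
```

Gripped at about 15 mm opening. Lifting a little first.

```bash
python3 -m handwheel '[[[0,0,-1],[0,0,0],1],[[0,0,-3],[0,0,0],1],[[0,0,-5],[0,0,0],1],[[0,0,-8],[0,0,0],1],[[0,0,-10],[0,0,0],1],[[0,0,-10],[0,0,0],1],[[0,0,-10],[0,0,0],1]]'
python3 -m handwheel '[[[0,0,-3],[0,0,0],1],[[0,0,-8],[0,0,0],1],[[0,0,-14],[0,0,0],1],[[0,0,-20],[0,0,0],1],[[0,0,-27],[0,0,0],1],[[0,0,-34],[0,0,0],1],[[0,0,-41],[0,0,0],1],[[0,0,-48],[0,0,0],1],[[0,0,-55],[0,0,0],1],[[0,0,-62],[0,0,0],1],[[0,0,-69],[0,0,0],1],[[0,0,-76],[0,0,0],1],[[0,0,-83],[0,0,0],1],[[0,0,-89],[0,0,0],1],[[0,0,-94],[0,0,0],1],[[0,0,-97],[0,0,0],1],[[0,0,-98],[0,0,0],1],[[0,0,-98],[0,0,0],1],[[0,0,-98],[0,0,0],1],[[0,0,-98],[0,0,0],1]]'
python3 - <<'E'
from h import *
im=[]
for c in ('side','scene'):
    f=viewer.read_camera(c)['frame']; f=f[110:250,180:320] if c=='side' else f[120:260,190:330]
    im.append(cv2.resize(f,(400,400),interpolation=cv2.INTER_CUBIC))
cv2.imwrite('pics/l1.png',np.hstack(im)[:,:,::-1]); o=readout.get_obs(); print(o['contact_force'],o['torque'],o['gripper_width'])
E
```

```text
t: 10.67
eef_pos: [0.4979, 0.0797, 0.1383]
tool_rot: [-0.0, 0.756, 0.654, 0.0]
contact_force: [0.4, -0.4, -8.4]
gripper_width: 0.173
t: 12.33
eef_pos: [0.4977, 0.0796, 0.2359]
tool_rot: [-0.0, 0.756, 0.654, -0.0]
contact_force: [0.0, 0.2, -8.3]
gripper_width: 0.168
[ 0.1326247  -0.51331928 -8.74196152] [0.01705808 0.05843801 0.03706191] 0.17330866231059475
```

View pics/l1.png

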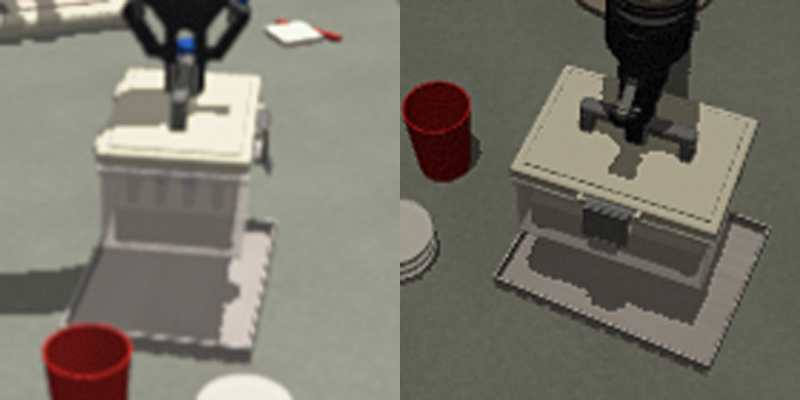

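The box and lid hang together, level and clear of the tray, with the clip closed (about (607,222) in the right panel). The 8.5 N load matches the full carrier. I'll let it settle, then hand in.

```bash
python3 -m handwheel '[[[0,0,0],[0,0,0],1],[[0,0,0],[0,0,0],1],[[0,0,0],[0,0,0],1],[[0,0,0],[0,0,0],1],[[0,0,0],[0,0,0],1],[[0,0,0],[0,0,0],1],[[0,0,0],[0,0,0],1],[[0,0,0],[0,0,0],1]]' && python3 -c "
from station import bot
print(bot.hand_in())"
```

```text
t: 13.1
eef_pos: [0.4979, 0.0797, 0.2363]
tool_rot: [-0.0, 0.756, 0.654, 0.0]
contact_force: [-0.1, 0.4, -8.2]
gripper_width: 0.176
the job is handed in; nothing more can be done
None
```

I pushed the clip shut, took the carrier by its handle and lifted it about 107 mm straight up. The job was handed in at 13.1 s with the carrier still held; no verdict came back.

- **Clip:** The push reached about 5 N, with a dip on the way that looked like the snap. After I backed off, the picture from above showed the clip still shut and the carrier where it had been.
- **Lift:** In the last pictures, box and lid hang together, level and clear of the tray, with the clip closed. The load of about 8.2–8.7 N fits the whole carrier, and the underside should be about 0.11 m above the bench.
- **Hold:** The arm and grip stayed steady for the last 0.7 s.
- **Other items:** The tumbler and dishes look untouched where they show in the last pictures. I did not measure their positions or the bottle's again after the lift, but the arm never pushed near them.
- **Not measured:** I judged the clip angle and the level from pictures and forces only. No check failed or disagreed.

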